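# Send the watch under the case press past its spring catch

### The arm

A 6-joint arm with a two-finger parallel gripper is mounted at the origin on the work surface. World frame = base frame: x ahead of the robot, y to its left, z up, the work surface at z = 0. Lengths are in mm, angles in degrees, forces in N, time in s.
With the tool pointing down it reaches from about 350 to 850 mm from the base axis. Payload 8.1 kg.
Tool frame: the origin (TCP) lies between the finger pads; the fingertips stand 14 mm ahead of it and the grasp point (between the pads) lies 5 mm behind it; z points along the fingers, x is the direction in which the jaws open and shut, and the axes are right-handed (so a half turn about z gives the same grasp; the last joint's range is limited). The gripper opens to 85 mm and grips with 20 to 120 N. Pads are 22 mm wide; open, the fingers measure 114 mm over their backs; the gripper's body (76 mm by 85 mm) begins 54 mm behind the grasp point. The pads swing forward as they close: fully open they stand 13 mm farther back than shut.
Start: joints at [-78.346, 7.471, 85.268, -0, 87.261, -4.893], TCP at [170.901, -575.15, 245.292] pointing down, gripper open.
Joint ranges: [-169.43, 169.43], [-51.17, 129.36], [1.28, 143.12], [-76.62, 256.62], [0, 156.53], [-152.29, 152.29]. Speed limits (degrees/s): [136.94, 136.94, 159.86, 180, 180, 180].

### API

Orientations are given as [roll, pitch, yaw] about the fixed x, y, z axes, in that order (R = Rz(yaw) Ry(pitch) Rx(roll)).
In Python, from bench import r, vision, job gives the robot as it stands.
- The arm moves only by the tool send_rows, never from a script. Its arguments are lists of equal length, an entry for each row: "dp": the shift along the world's x, y, z in mm, a list of three; "rot": the turn, a rotation vector about the world's x, y, z in rad, a list of three. In form: {"dp": [[tx, ty, tz], ...], "rot": [[wx, wy, wz], ...]}. A call has 1 to 5 rows; each row is the pose to reach, as a shift and turn from the pose commanded when the call began; what a row does not reach only later rows make up. A row lasts 1/8 s, in which the tool goes at most 62.5 mm and 10.7 degrees, less where a joint would pass 70% of its speed; a pose out of reach is approached as far as the arm can. A call with a gripper value outside its range is refused whole. "jaw" is the finger opening in mm, from 0 to 85.4, set as the call begins (left out, the last holds). The fingers move at their own pace and stop on an object; "force" is the grip in N (left out, the last holds). Time passes only in rows, so rows that repeat a pose let the fingers close. It gives the time, the measured TCP pose, the force and the opening at its end, in the units of the state.
- r.sense(): the state, without advancing time (a new reading comes with each control period).
- vision.snapshot(name): name is "side" or "top"; returns a dict with "pixels" (420x560x3 uint8, red, green, blue), "depth" (420x560 float32, mm along the optical axis (not along the pixel's ray), 0 where there is no reading), "intrinsics" (3x3 intrinsics, pixels), "world_from_camera" (4x4, takes a point from camera to world coordinates). Camera axes: x right, y down, z forward; pixel columns grow to the right and rows downward; lengths in mm; the calibration is good to about 2 mm. A picture is of the moment at which its call begins.
- job.hand_in(): hands the job in, once; it reports no verdict.
The state is a dict: "time": time; "joint_pos": joint angles; "qd": joint speeds; "joint_efforts": joint torques, N m; "tool_pos": TCP position; "tcp_rot": TCP orientation; "ft_force": force on the tool from outside, world axes, zero at the start; "wrist_torque": the same for the moment, N m; "finger_gap": finger opening in mm.
Only numpy, scipy, OpenCV 4.12 (cv2) and the standard library are available. Lean on these libraries where they do the work, as an engineer would, in place of code of your own. Each camera call takes 0.05 s, during which the arm holds its last target.

### The job

The watch is waiting on the slide of the case press. Press the red spring catch down and, keeping it down so that it does not drop into the middle notch, push the slide by its blue tab all the way in under the press head, then move clear so that the catch springs up and locks the slide in. Do not touch or lift the watch, and leave everything else on the bench where it is.

Things in the scene. Friction and masses are not known exactly. Their poses are not given: they have to be found in the camera images.
- press: grey bench press for closing watch cases, fixed; foot plate 335 x 150 mm, at one end a column with an overhanging head. Origin: on the bench, on the rail's centre line, under the middle of the slide when fully out. x: the way the slide is pushed in, towards the column (head from x = 81 mm on, its underside 176 mm up, press 299 mm tall); z up; the catch is on the -y side, facing the robot
- slide (a joint): aluminium slide on the rail, 160 x 96 mm, top 32 mm above the bench. Value in m: 0 to 0.0015 at the start (fully out, locked, 2 mm play), 0.072 at its end stop. 2 N friction; stays where left. Notches in its edge take the catch's nose: the start notch and a middle one, over the nose at 0.034 to 0.038. Beyond 0.069 its tail is past the nose: a free catch springs up behind it
- catch (a joint): the spring catch. Value in m: 0 = up (locking), 0.008 = fully down on its stop. The nose clears the slide at 0.005; pressing takes 3 N at first, 7 N fully down. Let go, it springs up into whichever notch is above the nose, or, between notches, rests against the slide's underside at 0.005
- catch_pad (a point): point on top of the red ribbed pad of the catch; moves with the catch. The level pad is 85 mm long along the press's x and 34 mm wide (point in mid width), top 45 mm above the bench when up, 37 mm fully down. From this point it runs 27 mm to -x and 58 mm to +x. At the start the point is 22 mm behind the tab's rear face. The slide beside it is lower (32 mm) than the pressed pad
- tab_face (a point): middle of the part of the blue upright tab that overhangs the pad, on its flat rear face (the one to push, facing the press's -x); moves with the slide. The tab is 6 mm thick; this part is 34 mm wide and reaches from 49 to 79 mm above the bench, so it passes over the raised pad. A fingertip standing on the pad behind the tab pushes the tab with its side
- die_seat (a point): floor of the round recess of the white lower die on the slide, in which the watch lies: 43 mm across, 5 mm deep, floor 40 mm above the bench, on the rail's centre line, 98 mm ahead of the tab's rear face; z up; moves with the slide
- watch_center (a point): middle of the steel watch head, 40 mm across and 11.5 mm thick, lying loose, back upwards, in the lower die
- loupe_a: black eye loupe standing on its wide rim, 43 mm across, 42 mm tall, near the press on the robot's side; origin at the middle of its underside
- loupe_b: second black eye loupe, the same size, beyond the press; origin at the middle of its underside
- tweezers: steel tweezers lying flat, 120 mm long, 6 mm high, beyond the press; origin on the bench near the middle of its length
- blower: black rubber dust blower standing upright, 60 mm across, 94 mm tall with its red nozzle, behind the tail end of the press; origin at the middle of its underside
- driver: small yellow and steel watch screwdriver lying flat, 100 mm long, 11 mm thick, near the tail end of the press; origin on the bench near the middle of its length
- dish: round white parts dish, 72 mm across, 14 mm high; origin at the middle of its underside
- driver_stand: round screwdriver stand, 100 mm across, 110 mm tall with its coloured screwdrivers, beyond the press; origin at the middle of its underside
- oil_cups: round wooden block with four coloured oil cups, 60 mm across, 19 mm high, right of the press; origin at the middle of its underside
There are look-alikes about, which are no part of the job. Of the things that look like the part that bears watch_center, the smallest one is meant.

How it is judged:
By the outcome, as a careful person would: the job done as asked, in the order asked, and still so for the second after the job is handed in, with the robot touching nothing.
It also fails if it takes over 40 s, if anything falls off the work surface, if the arm or the gripper's body presses on something with over 40 N, if the wrist force passes 120 N, or if a joint passes its speed limit or range.

## Working session

There is one attempt and no reset: what is moved stays moved. The work goes in short steps, Python scripts to look and compute and a tool call to move; the robot and the scene stay as the last step left them, time stands still between calls to the robot, and variables do not carry over. Pictures are saved under pics/ and viewed, and the job is handed in when it is done.

Besides the shell and the picture viewer there is one more tool, called after "Call:" as name(argument=value, ...) on one line, values as JSON. send_rows: Moves the arm, as the interface text tells. Its arguments: {"type":"object","properties":{"dp":{"type":"array"},"rot":{"type":"array"},"jaw":{"type":"number"},"force":{"type":"number"}},"required":["dp","rot"]}

```bash
ls; mkdir -p pics; python3 - <<'E'
from bench import r,vision,job
import cv2,numpy as np
print(r.sense())
for n in("side","top"):
    s=vision.snapshot(n); cv2.imwrite(f"pics/{n}0.png",s["pixels"][:,:,::-1]); np.savez(f"{n}0.npz",**s)
    print(s["intrinsics"],s["world_from_camera"])
E
```

```text
pics
{'time': 0.0, 'joint_pos': array([-7.83467863e+01,  7.51457576e+00,  8.53293876e+01,  1.08601357e-03,
        8.72602686e+01, -4.89153274e+00]), 'qd': array([ 0.10582265,  0.00442284,  0.00148115, -0.04225163, -0.0313161 ,
        0.0684396 ]), 'joint_efforts': array([-3.22299915e-03, -5.69402111e+01, -5.00557351e+01, -5.48654443e-04,
        1.46921701e-02, -1.55060195e-05]), 'tool_pos': array([ 170.79720663, -574.63970343,  244.24890509]), 'tcp_rot': array([-1.79990031e+02,  1.03759857e-01, -7.34552974e+01]), 'ft_force': array([-0.20716288, -0.37285535,  0.52867729]), 'wrist_torque': array([-0.01556856,  0.02658077, -0.01966842]), 'finger_gap': 85.41487044775752}
[[505.87985337   0.         283.18769601]
 [  0.         505.87985337 215.49760529]
 [  0.           0.           1.        ]] [[-9.43518363e-01 -2.45025202e-01  2.23015131e-01  3.73630333e+02]
 [-3.31080890e-01  7.22847923e-01 -6.06528091e-01  6.09518104e+02]
 [-1.25913562e-02 -6.46106439e-01 -7.63143451e-01  7.37260442e+02]
 [ 0.00000000e+00  0.00000000e+00  0.00000000e+00  1.00000000e+00]]
[[420.54478544   0.         272.61283005]
 [  0.         420.54478544 210.3531762 ]
 [  0.           0.           1.        ]] [[-1.87369975e-03 -9.91727176e-01  1.28349907e-01  4.52577961e+02]
 [-9.99578524e-01 -1.86089266e-03 -2.89708652e-02  6.35393966e+01]
 [ 2.89700397e-02 -1.28350093e-01 -9.91305700e-01  9.84601088e+02]
 [ 0.00000000e+00  0.00000000e+00  0.00000000e+00  1.00000000e+00]]
```

View pics/side0.png

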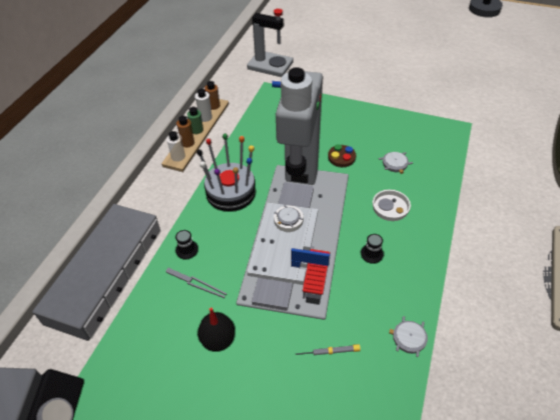

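View pics/top0.png

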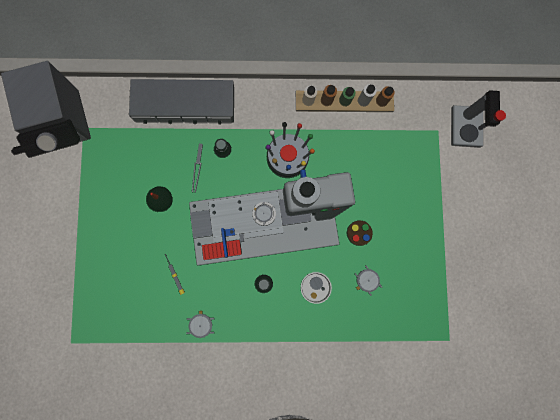

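```bash
cat > h.py <<'E'
import numpy as np,cv2
def load(n): return dict(np.load(n))
def cloud(s):
    K=s["intrinsics"];T=s["world_from_camera"];d=s["depth"].astype(float)
    v,u=np.mgrid[:d.shape[0],:d.shape[1]]
    p=np.stack([(u-K[0,2])/K[0,0]*d,(v-K[1,2])/K[1,1]*d,d],-1)
    return p@T[:3,:3].T+T[:3,3]
def ray(s,uv,z):
    K=s["intrinsics"];T=s["world_from_camera"];uv=np.atleast_2d(uv).astype(float)
    d=np.c_[(uv[:,0]-K[0,2])/K[0,0],(uv[:,1]-K[1,2])/K[1,1],np.ones(len(uv))]@T[:3,:3].T
    return T[:3,3]+d*((z-T[2,3])/d[:,2])[:,None]
def hsv(s): return cv2.cvtColor(np.ascontiguousarray(s["pixels"]),cv2.COLOR_RGB2HSV)
def red(s):
    h=hsv(s);return ((h[...,0]<8)|(h[...,0]>172))&(h[...,1]>150)&(h[...,2]>70)
def blue(s):
    h=hsv(s);return (h[...,0]>105)&(h[...,0]<130)&(h[...,1]>130)&(h[...,2]>40)
E
python3 - <<'E'
from h import *
for n,box in(("side0.npz",(280,240,340,310)),("top0.npz",(190,220,260,270))):
    s=load(n);P=cloud(s)
    for c,f in(("red",red),("blue",blue)):
        m=f(s);k=np.zeros_like(m);k[box[1]:box[3],box[0]:box[2]]=1;m&=k
        q=P[m];q=q[s["depth"][m]>0]
        print(n,c,m.sum(),"z pct",np.percentile(q[:,2],[5,25,50,75,95]).round(1))
        rect=cv2.minAreaRect(np.argwhere(m)[:,::-1].astype(np.float32)); b=cv2.boxPoints(rect)
        print(" px",b.round(1).tolist())
        for z in ([45] if c=="red" else [79,49]): print(" z",z,ray(s,b,z)[:,:2].round(1).tolist())
    # crops
s=load("side0.npz");cv2.imwrite("pics/sc.png",cv2.resize(s["pixels"][150:320,220:370,::-1],None,fx=4,fy=3.5,interpolation=cv2.INTER_CUBIC))
s=load("top0.npz");cv2.imwrite("pics/tc.png",cv2.resize(s["pixels"][165:275,180:370,::-1],None,fx=4,fy=4,interpolation=cv2.INTER_CUBIC))
E
```

```text
side0.npz red 579 z pct [42.7 44.  44.9 45.7 47.1]
 px [[302.29998779296875, 291.1000061035156], [309.3999938964844, 248.6999969482422], [328.79998779296875, 252.0], [321.79998779296875, 294.29998779296875]]
 z 45 [[494.9, 198.2], [509.4, 114.8], [476.3, 110.7], [464.0, 193.9]]
side0.npz blue 445 z pct [44.3 58.6 66.9 75.1 79.1]
 px [[292.0, 249.0], [328.0, 249.0], [328.0, 266.0], [292.0, 266.0]]
 z 79 [[529.1, 148.6], [474.1, 129.9], [465.0, 161.8], [518.4, 180.0]]
 z 49 [[536.1, 127.6], [478.7, 108.1], [469.1, 141.4], [525.0, 160.5]]
top0.npz red 502 z pct [41.  42.9 43.9 45.1 47. ]
 px [[201.1999969482422, 244.60000610351562], [238.8000030517578, 239.10000610351562], [241.0, 253.89999389648438], [203.39999389648438, 259.3999938964844]]
 z 45 [[497.2, 194.8], [509.5, 111.5], [476.8, 106.4], [464.7, 189.4]]
top0.npz blue 126 z pct [34.  36.2 74.8 77.8 79.5]
 px [[220.8000030517578, 228.1999969482422], [233.1999969482422, 226.5], [236.8000030517578, 254.60000610351562], [224.39999389648438, 256.20001220703125]]
 z 79 [[531.0, 148.8], [534.5, 122.2], [474.3, 113.8], [470.9, 140.2]]
 z 49 [[533.6, 151.6], [537.2, 124.2], [475.0, 115.5], [471.5, 142.7]]
```

View pics/sc.png

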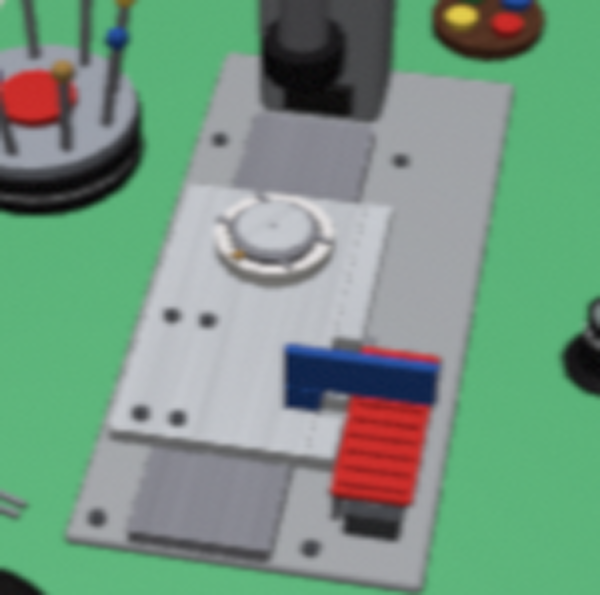

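View pics/tc.png

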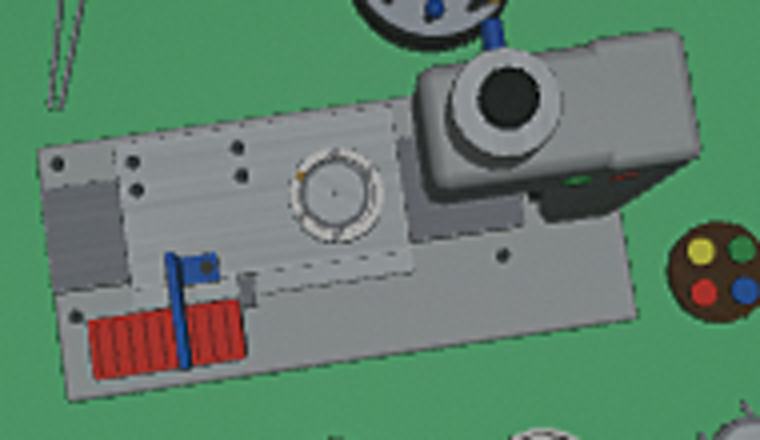

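```bash
cat >> h.py <<'E'
ex=np.array([.152,-.988]);ex/=np.linalg.norm(ex);ey=np.array([-ex[1],ex[0]])
C=np.array([484.3,167.3])
def rel(P): q=np.asarray(P)[...,:2]-C; return np.stack([q@ex,q@ey],-1)
E
python3 - <<'E'
from h import *
for n in("side0.npz","top0.npz"):
    s=load(n);P=cloud(s);R=rel(P);z=P[...,2];ok=s["depth"]>0
    # tab upper part points
    m=blue(s)&ok&(z>55)&(z<85)&(abs(R[...,0]-22)<20)&(R[...,1]>-40)&(R[...,1]<60)
    print(n,"tab x",np.percentile(R[m][:,0],[2,25,50,75,98]).round(1),"y",np.percentile(R[m][:,1],[1,99]).round(1),m.sum())
    m=ok&(z>180)&(z<320)&(R[...,0]>60)&(R[...,0]<330)&(R[...,1]>-80)&(R[...,1]<160)
    print(" head x",np.percentile(R[m][:,0],[1,99]).round(1),"y",np.percentile(R[m][:,1],[1,5,99]).round(1),"z",z[m].max())
    m=ok&(z>8)&(R[...,0]<-27)&(R[...,0]>-130)&(abs(R[...,1])<45)
    print(" behind", m.sum(), np.percentile(z[m],[50,99]).round(1))
E
```

```text
side0.npz tab x [21.4 22.5 23.3 23.9 26.4] y [-17.2  41.1] 374
 head x [157.9 274.8] y [32.5 34.9 95. ] z 300.65552535875605
 behind 435 [ 9.6 45.2]
top0.npz tab x [25.1 26.5 27.8 29.1 30.2] y [-17.2  42.2] 74
 head x [160.4 281.7] y [33.5 35.9 95.5] z 300.8704717899609
 behind 107 [ 9.9 21.2]
```

Call:
send_rows(dp=[[33,50,0],[66,100,0],[99,150,0],[132,200,0],[165,250,0]], rot=[[0,0,-0.03],[0,0,-0.06],[0,0,-0.09],[0,0,-0.12],[0,0,-0.136]], jaw=30)

```text
time: 0.72
tool_pos: [336.5, -323.3, 245.0]
tcp_rot: [180.0, 0.0, -81.3]
ft_force: [-0.1, 0.5, 1.0]
finger_gap: 29.9
```

Call:
send_rows(dp=[[18,56,0],[36,112,0],[54,168,0],[70,224,0],[80,280,0]], rot=[[0,0,0],[0,0,0],[0,0,0],[0,0,0],[0,0,0]])

```text
time: 1.35
tool_pos: [416.0, -43.2, 245.1]
tcp_rot: [-180.0, 0.0, -81.2]
ft_force: [0.7, -0.1, 0.9]
finger_gap: 30.0
```

Call:
send_rows(dp=[[16,57,0],[32,114,0],[50,171,-20],[65.8,229.2,-70],[65.8,229.2,-120]], rot=[[0,0,0],[0,0,0],[0,0,0],[0,0,0],[0,0,0]])

```text
time: 1.98
tool_pos: [483.3, 187.3, 125.7]
tcp_rot: [-179.7, 0.1, -81.1]
ft_force: [0.9, -0.7, 0.2]
finger_gap: 29.8
```

Call:
send_rows(dp=[[0,0,-30],[0,0,-45],[0,0,-45]], rot=[[0,0,0],[0,0,0],[0,0,0]])

```text
time: 2.35
tool_pos: [481.2, 183.7, 79.7]
tcp_rot: [179.9, -0.0, -81.3]
ft_force: [0.1, 1.0, 0.6]
finger_gap: 30.1
```

```bash
python3 - <<'E'
from bench import r,vision,job
from h import *
print(r.sense()["tool_pos"],r.sense()["ft_force"])
s=vision.snapshot("side");np.savez("side1.npz",**s)
cv2.imwrite("pics/side1.png",cv2.resize(s["pixels"][150:350,200:400,::-1],None,fx=3,fy=3,interpolation=cv2.INTER_CUBIC))
s=vision.snapshot("top");np.savez("top1.npz",**s)
cv2.imwrite("pics/top1.png",cv2.resize(s["pixels"][165:315,160:360,::-1],None,fx=4,fy=4,interpolation=cv2.INTER_CUBIC))
E
```

```text
[481.17490937 183.68539129  79.71527257] [0.08835881 1.00143441 0.62890753]
```

View pics/side1.png

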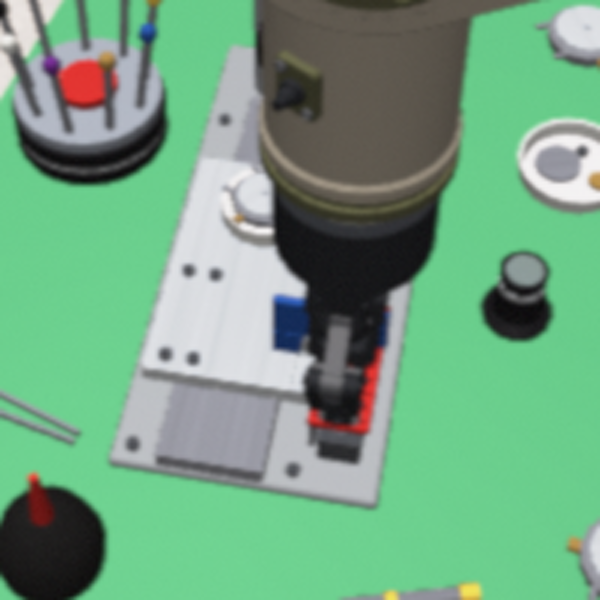

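View pics/top1.png

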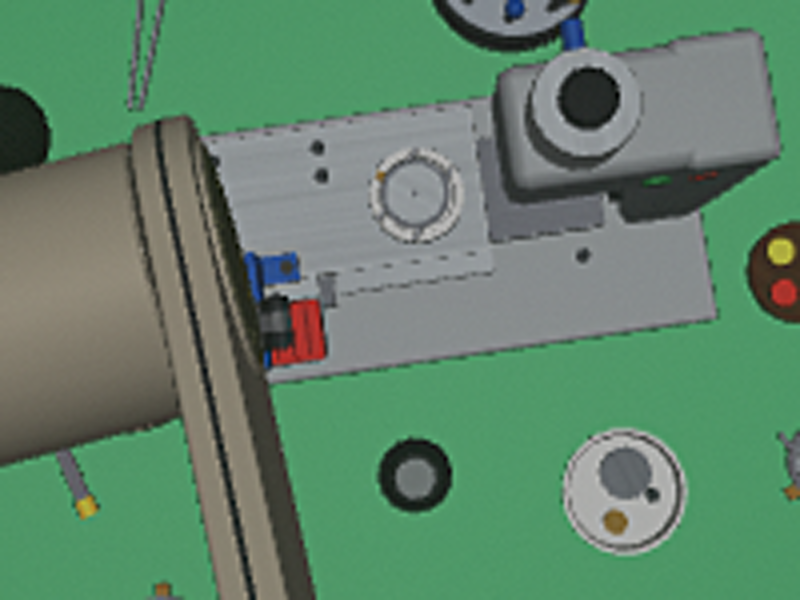

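```bash
python3 - <<'E'
from h import *
from collections import defaultdict
tc=rel(np.array([481.2,183.7])); print(tc)
for n in("side1.npz","top1.npz"):
    s=load(n);P=cloud(s);R=rel(P)-tc;z=P[...,2]-79.7+14;ok=s["depth"]>0
    h=hsv(s)
    for a in range(-5,130,10):
        m=ok&(z>=a)&(z<a+10)&(abs(R[...,1])<14)&(abs(R[...,0])<75)&(h[...,1]<120)&(P[...,2]>55)
        if m.sum()>5: print(n,"z above tip",a,m.sum(),"x",np.percentile(R[m][:,0],[3,97]).round(0),"y",np.percentile(R[m][:,1],[3,97]).round(0))
E
```

```text
[-16.68067311  -0.57021444]
side1.npz z above tip -5 6 x [-23.  15.] y [-9.  6.]
side1.npz z above tip 5 18 x [-29. -22.] y [-10.   9.]
side1.npz z above tip 15 16 x [-29. -27.] y [-8.  5.]
side1.npz z above tip 45 25 x [-48. -25.] y [-12.   7.]
side1.npz z above tip 55 24 x [-52. -25.] y [-12.  12.]
side1.npz z above tip 65 99 x [-57. -17.] y [-13.  13.]
side1.npz z above tip 75 37 x [-62. -22.] y [-14.  13.]
side1.npz z above tip 85 73 x [-66. -21.] y [-13.  14.]
side1.npz z above tip 95 220 x [-66. -20.] y [-13.  12.]
side1.npz z above tip 105 130 x [-49. -35.] y [-12.   8.]
side1.npz z above tip 115 78 x [-40. -33.] y [-12.   9.]
side1.npz z above tip 125 82 x [-39. -35.] y [-13.  12.]
top1.npz z above tip 85 13 x [50. 53.] y [-11.  11.]
top1.npz z above tip 95 82 x [53. 65.] y [-11.  12.]
```

Call:
send_rows(dp=[[0,0,30],[0,0,30],[0,0,30],[0,0,30],[0,0,30]], rot=[[0,0,0.175],[0,0,0.35],[0,0,0.525],[0,0,0.7],[0,0,0.875]], jaw=0)

```text
time: 3.08
tool_pos: [483.2, 184.2, 112.8]
tcp_rot: [-179.8, -0.2, -30.8]
ft_force: [0.1, -0.1, 0.7]
finger_gap: -0.1
```

Call:
send_rows(dp=[[0,0,0],[0,0,0],[2,-10,0],[4,-21.6,0],[4,-21.6,0]], rot=[[0,0,0.175],[0,0,0.35],[0,0,0.525],[0,0,0.696],[0,0,0.696]])

```text
time: 3.7
tool_pos: [487.1, 162.0, 112.3]
tcp_rot: [-180.0, -0.2, 8.6]
ft_force: [-0.4, 0.5, 0.2]
finger_gap: -0.0
```

```bash
python3 - <<'E'
from bench import r,vision,job
from h import *
t=r.sense();print(t["tool_pos"],t["tcp_rot"],t["joint_pos"],rel(t["tool_pos"]))
for n in("side","top"):
    s=vision.snapshot(n);np.savez(n+"2.npz",**s)
    y,x=(150,200) if n=="side" else (165,160)
    cv2.imwrite(f"pics/{n}2.png",cv2.resize(s["pixels"][y:y+150,x:x+200,::-1],None,fx=4,fy=4,interpolation=cv2.INTER_CUBIC))
    P=cloud(s);R=rel(P)-rel(t["tool_pos"]);z=P[...,2];ok=s["depth"]>0;zz=z-t["tool_pos"][2]+14
    for a in range(0,400,25):
        m=ok&(zz>=a)&(zz<a+25)&(z>100)&(R[...,0]<90)&(abs(R[...,0])<150)&(R[...,1]>-130)&(R[...,1]<100)
        if m.sum()>8: print(n,a,m.sum(),"x",np.percentile(R[m][:,0],[2,98]).round(0),"y",np.percentile(R[m][:,1],[2,98]).round(0))
E
```

```text
[487.0880727  162.04770641 112.30667205] [-179.98831432   -0.19094261    8.62057004] [ 1.26786915e+01 -1.95736929e-02  1.07399888e+02 -1.94714074e-03
  7.24283944e+01  4.05868676e+00] [5.61516482 1.95700318]
side 0 143 x [-13.  -5.] y [-15.  12.]
side 25 240 x [-14.   7.] y [-27.  24.]
side 50 712 x [-18.   9.] y [-47.  43.]
side 75 969 x [-20.   9.] y [-61.  57.]
side 100 402 x [-20.   5.] y [-47.  43.]
side 125 538 x [-38.  -9.] y [-38.  33.]
side 150 929 x [-38. -10.] y [-38.  32.]
side 175 492 x [-43. -10.] y [-43.  37.]
side 200 1042 x [-43.  -5.] y [-43.  37.]
side 225 986 x [-42. -10.] y [-41.  34.]
side 250 1228 x [-45. -11.] y [-41.  34.]
side 275 1018 x [-42. -15.] y [-40.  34.]
side 300 293 x [-66. -62.] y [-36.  18.]
side 325 2432 x [-69. -58.] y [-100.   33.]
side 350 4411 x [-69. -55.] y [-126.   40.]
side 375 5609 x [-69.  48.] y [-126.   39.]
top 75 132 x [-11.  12.] y [-62. -44.]
top 100 10 x [-4.  5.] y [-47. -43.]
top 325 165 x [-42.  70.] y [-106.   23.]
top 350 617 x [-43.  72.] y [-127.   43.]
top 375 3009 x [-57.  69.] y [-120.   44.]
```

View pics/side2.png

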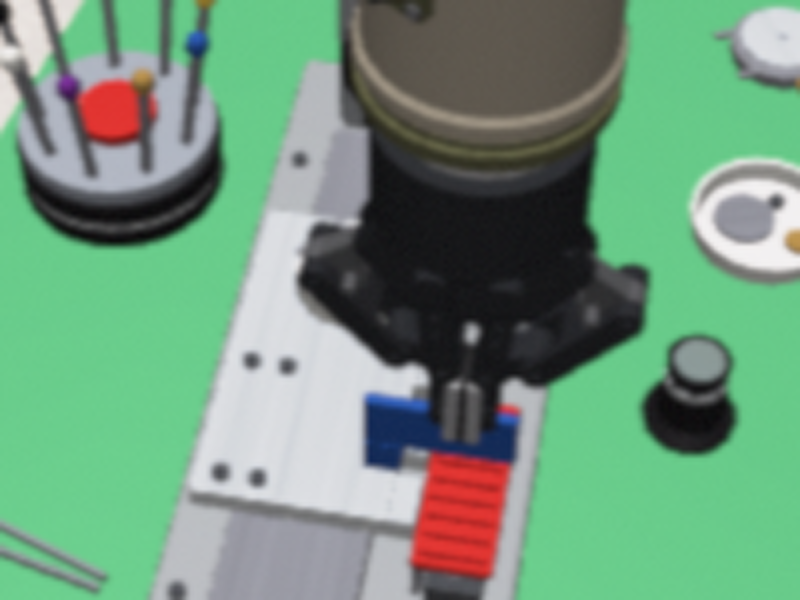

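View pics/top2.png

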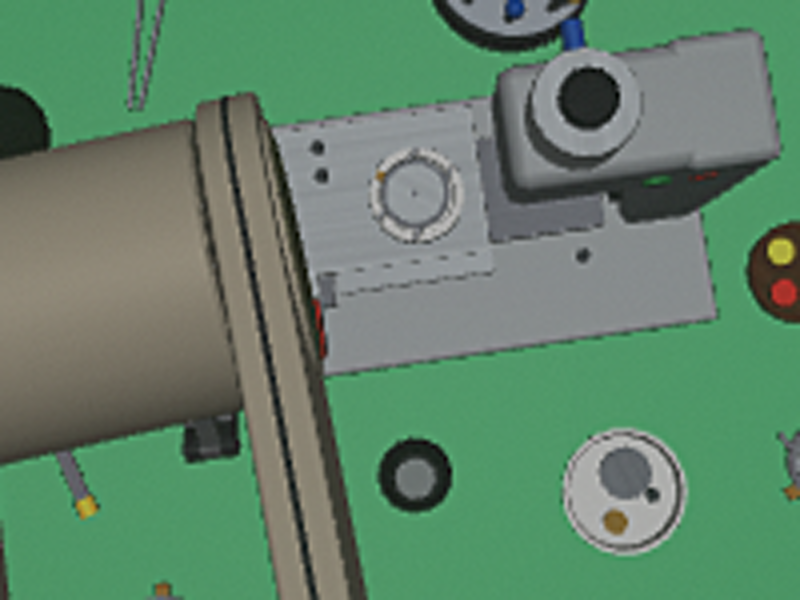

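Call:
send_rows(dp=[[0,0,-30],[0,0,-44],[0,0,-47],[0,0,-47],[0,0,-47]], rot=[[0,0,0],[0,0,0],[0,0,0],[0,0,0],[0,0,0]])

```text
time: 4.42
tool_pos: [486.4, 162.7, 64.3]
tcp_rot: [-180.0, -0.1, 8.8]
ft_force: [-0.6, 0.1, -0.6]
finger_gap: 0.1
```

Call:
send_rows(dp=[[0,0,-2],[0,0,-4],[0,0,-5],[0,0,-6],[0,0,-6]], rot=[[0,0,0],[0,0,0],[0,0,0],[0,0,0],[0,0,0]])

```text
time: 5.05
tool_pos: [485.8, 162.5, 57.4]
tcp_rot: [-180.0, -0.0, 8.8]
ft_force: [0.2, -0.6, 3.0]
finger_gap: 0.1
```

```bash
python3 - <<'E'
from bench import r,vision,job
from h import *
t=r.sense();print(t["tool_pos"],t["tcp_rot"],t["ft_force"],rel(t["tool_pos"]))
E
```

```text
[485.79911184 162.48037959  57.40788618] [-1.79998934e+02 -8.89595885e-03  8.76485319e+00] [ 0.22978196 -0.58195801  2.98162913] [4.99152713 0.74882181]
```

Call:
send_rows(dp=[[0,0,-2],[0,0,-4],[0,0,-5],[0,0,-6],[0,0,-6]], rot=[[0,0,0],[0,0,0],[0,0,0],[0,0,0],[0,0,0]])

```text
time: 5.68
tool_pos: [485.8, 162.5, 51.4]
tcp_rot: [-180.0, -0.0, 8.8]
ft_force: [-2.5, -0.7, 6.1]
finger_gap: 0.0
```

Call:
send_rows(dp=[[0,0,-0.5],[0,0,-1],[0,0,-1],[0,0,-1]], rot=[[0,0,0],[0,0,0],[0,0,0],[0,0,0]])

```text
time: 6.18
tool_pos: [485.9, 162.6, 50.9]
tcp_rot: [-180.0, -0.0, 8.8]
ft_force: [-3.2, 0.2, 10.0]
finger_gap: 0.0
```

Call:
send_rows(dp=[[0.6,-4,0],[1.2,-8,0],[1.8,-12,0],[2.5,-16,0],[3.1,-20,0]], rot=[[0,0,0],[0,0,0],[0,0,0],[0,0,0],[0,0,0]])

```text
time: 6.8
tool_pos: [489.4, 143.7, 51.0]
tcp_rot: [-179.9, -0.1, 8.8]
ft_force: [-1.7, 6.8, 7.3]
finger_gap: -0.1
```

```bash
python3 - <<'E'
from bench import r,vision,job
from h import *
t=r.sense();print(t["tool_pos"],t["ft_force"],rel(t["tool_pos"]))
s=vision.snapshot("side");np.savez("side3.npz",**s)
cv2.imwrite(f"pics/side3.png",cv2.resize(s["pixels"][150:300,200:400,::-1],None,fx=4,fy=4,interpolation=cv2.INTER_CUBIC))
P=cloud(s);R=rel(P);z=P[...,2]
m=blue(s)&(z>50)&(z<85)&(R[...,0]>10)&(R[...,0]<120)&(R[...,1]>17)&(R[...,1]<60)
print(np.percentile(R[m][:,0],[10,50,90]),m.sum())
s=load("side0.npz");P=cloud(s);R=rel(P);z=P[...,2]
m=blue(s)&(z>50)&(z<85)&(R[...,0]>10)&(R[...,0]<120)&(R[...,1]>17)&(R[...,1]<60)
print(np.percentile(R[m][:,0],[10,50,90]),m.sum())
E
```

```text
[489.36587258 143.72911835  50.9956315 ] [-1.68703804  6.75958415  7.2835782 ] [24.06709463  1.42284319]
[12.51538144 36.3882015  37.68517332] 9
[22.12542643 23.47189252 24.86327081] 179
```

View pics/side3.png

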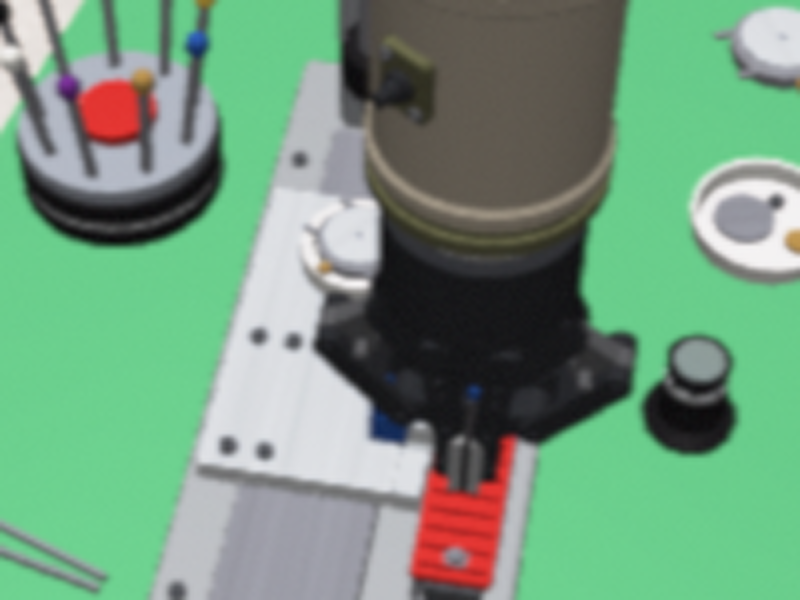

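Call:
send_rows(dp=[[0.6,-4,0],[1.2,-8,0],[1.8,-12,0],[2.5,-16,0],[3.1,-20,0]], rot=[[0,0,0],[0,0,0],[0,0,0],[0,0,0],[0,0,0]])

```text
time: 7.48
tool_pos: [492.5, 123.7, 51.0]
tcp_rot: [-179.9, -0.1, 8.8]
ft_force: [-0.9, 8.0, 6.7]
finger_gap: 0.1
```

Call:
send_rows(dp=[[0.6,-4,0],[1.2,-8,0],[1.8,-12,0],[2.5,-16,0],[3.1,-20,0]], rot=[[0,0,0],[0,0,0],[0,0,0],[0,0,0],[0,0,0]])

```text
time: 8.1
tool_pos: [495.5, 103.6, 50.9]
tcp_rot: [-179.9, -0.1, 8.8]
ft_force: [-2.2, 5.4, 6.9]
finger_gap: -0.1
```

```bash
python3 - <<'E'
from bench import r,vision,job
from h import *
t=r.sense();print(t["tool_pos"],t["ft_force"],rel(t["tool_pos"]))
s=vision.snapshot("side");np.savez("side4.npz",**s)
cv2.imwrite(f"pics/side4.png",cv2.resize(s["pixels"][150:300,200:400,::-1],None,fx=4,fy=4,interpolation=cv2.INTER_CUBIC))
E
```

```text
[495.51890596 103.61267227  50.88848836] [-2.20294972  5.37873759  6.86285463] [64.65266748  1.4043334 ]
```

View pics/side4.png

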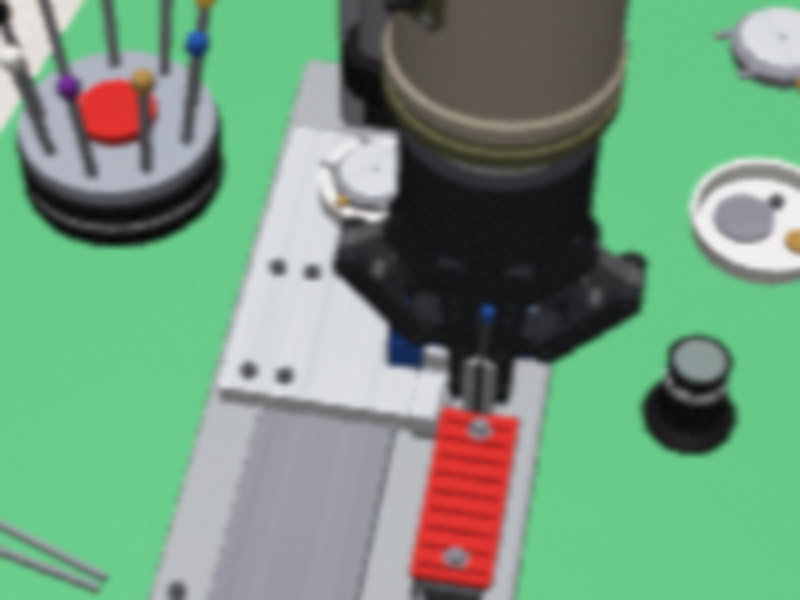

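Call:
send_rows(dp=[[0.6,-4,0],[1.2,-8,0],[1.8,-12,0],[2.5,-16,0],[2.6,-17,0]], rot=[[0,0,0],[0,0,0],[0,0,0],[0,0,0],[0,0,0]])

```text
time: 8.78
tool_pos: [496.9, 86.9, 49.9]
tcp_rot: [-179.8, 0.0, 8.7]
ft_force: [-1.9, 16.1, 0.2]
finger_gap: -0.3
```

Call:
send_rows(dp=[[0.15,-1,0],[0.3,-2,0],[0.3,-2,0]], rot=[[0,0,0],[0,0,0],[0,0,0]])

```text
time: 9.15
tool_pos: [496.9, 86.6, 49.9]
tcp_rot: [-179.7, 0.1, 8.8]
ft_force: [-2.1, 22.7, 1.4]
finger_gap: -0.0
```

```bash
python3 - <<'E'
from bench import r,vision,job
from h import *
t=r.sense();print(t["tool_pos"],t["ft_force"],rel(t["tool_pos"]))
s=vision.snapshot("side");np.savez("side5.npz",**s)
cv2.imwrite(f"pics/side5.png",cv2.resize(s["pixels"][150:300,200:400,::-1],None,fx=4,fy=4,interpolation=cv2.INTER_CUBIC))
for n in("side0","side4","side5"):
    s=load(n+".npz");m=red(s);k=np.zeros_like(m);k[235:310,290:345]=1;m&=k
    P=cloud(s);R=rel(P);m&=(abs(R[...,1])<17)&(R[...,0]>-25)&(R[...,0]<10)
    print(n,np.median(P[m][:,2]))
E
```

```text
[496.92907357  86.55344802  49.9046778 ] [-2.11406913 22.67563012  1.44631726] [81.72794803  0.20412555]
side0 44.90840499330511
side4 36.96108970747525
side5 44.95257973761221
```

View pics/side5.png

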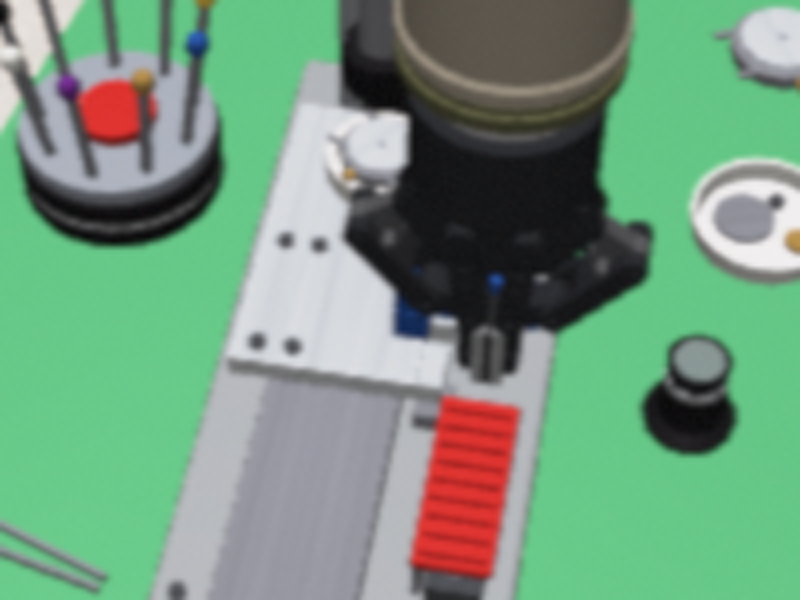

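Call:
send_rows(dp=[[-0.4,3,0],[-0.7,5,1],[-0.7,5,20],[-0.7,5,60],[-0.7,5,110]], rot=[[0,0,0],[0,0,0],[0,0,0],[0,0,0],[0,0,0]])

```text
time: 9.82
tool_pos: [496.1, 87.5, 160.1]
tcp_rot: [180.0, 0.2, 8.7]
ft_force: [1.5, 0.4, 0.1]
finger_gap: 0.2
```

Call:
send_rows(dp=[[-20,30,50],[-60,70,80],[-90,120,80],[-100,170,80],[-100,220,80]], rot=[[0,0,0],[0,0,0],[0,0,0],[0,0,0],[0,0,0]])

```text
time: 10.45
tool_pos: [396.8, 309.4, 240.8]
tcp_rot: [180.0, -0.1, 8.7]
ft_force: [0.9, -0.8, 0.1]
finger_gap: 0.2
```

Call:
send_rows(dp=[[0,0,0],[0,0,0],[0,0,0]], rot=[[0,0,0],[0,0,0],[0,0,0]])

```text
time: 10.82
tool_pos: [397.5, 307.3, 240.2]
tcp_rot: [180.0, 0.0, 8.7]
ft_force: [0.4, 0.1, 0.0]
finger_gap: -0.2
```

```bash
python3 - <<'E'
from bench import r,vision,job
from h import *
t=r.sense();print(t["time"],t["tool_pos"],t["ft_force"])
for n in("side","top"):
    s=vision.snapshot(n);np.savez(n+"6.npz",**s);cv2.imwrite(f"pics/{n}6.png",s["pixels"][:,:,::-1])
s=load("side6.npz")
for n in("side0","side6"):
    s=load(n+".npz");m=red(s);P=cloud(s);R=rel(P);z=P[...,2]
    m&=(abs(R[...,1])<17)&(R[...,0]>-25)&(R[...,0]<10)&(z<60)&(z>25)
    b=blue(s)&(z>50)&(z<85)&(R[...,0]>10)&(R[...,0]<120)&(R[...,1]>17)&(R[...,1]<60)
    print(n,np.median(z[m]),np.median(R[b][:,0]),b.sum())
E
```

```text
10.825 [397.54605906 307.26271178 240.19955498] [0.41351432 0.08014958 0.03904712]
side0 44.90840499330511 23.47189251551445 179
side6 44.68933423466922 94.4753957248208 158
```

View pics/side6.png

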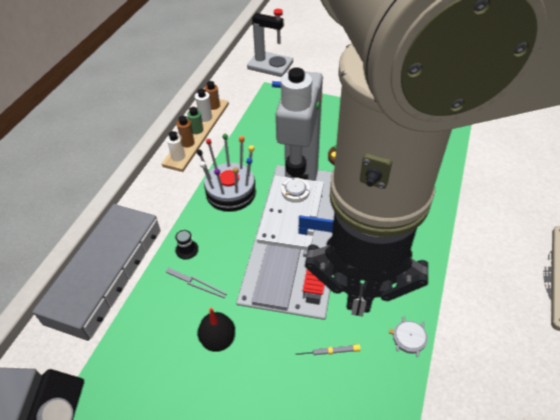

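View pics/top6.png

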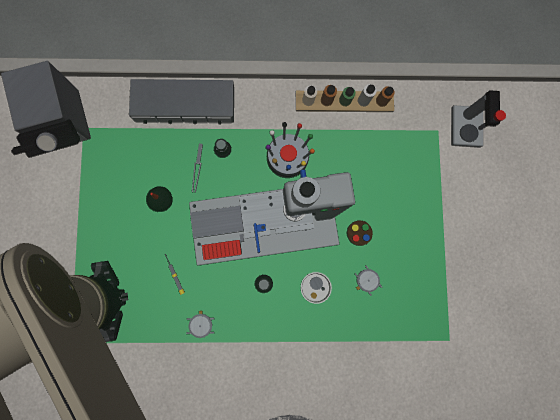

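The side view shows the tab moved from pixel (310,258) to (315,226), the watch in its die at (295,188) and the pad raised at (314,280). In the top view the slide is under the head and every other item is at the same pixels as before.

```bash
python3 -c "
from bench import job
print(job.hand_in())"
```

```text
the job is handed in; nothing more can be done
None
```

The slide is in under the press head and the catch has sprung up behind it. I handed the job in at about 11 s.

**What I did:** With the jaws shut I pressed the red catch onto its stop, reading about 7–10 N. I kept it down while pushing the blue tab with the side of the fingers. The catch was still fully down at about 53 mm of slide travel, past the middle notch. I then pushed on to the end stop, where the force reached about 23 N, backed off, lifted straight up and moved clear.

**Last checks:**
- **Slide:** the tab moved 71 mm in the camera measurement. The end stop is 72 mm from fully out, with up to 1.5 mm of that already taken at the start, so this agrees within the 2 mm calibration.
- **Catch:** the pad top is back at 44.7 mm, against 45 mm when up.
- **Watch and bench:** the watch is still in its die. The other items look unmoved in the top view, judged by eye rather than measured.
- **Robot:** it was touching nothing, with a wrist force of about 0.4 N.

**Change of plan:** I first lined the gripper up with the jaws along the slide. I turned it 90° before touching anything, because the finger linkage could have hit the tab. No check failed or disagreed.

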